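# Clamp the blank and bump the jog lever

### The arm

A 7-joint arm with a two-finger parallel gripper is mounted at the origin on the work surface. World frame = base frame: x ahead of the robot, y to its left, z up, the work surface at z = 0. Lengths are in m, angles in rad, forces in N, time in s.
With the tool pointing down it reaches from about 0.425 to 0.925 m from the base axis. Payload 6.8 kg.
Tool frame: the origin (TCP) lies on the mounting face of the last link; the fingertips stand 173 mm ahead of it and the grasp point (between the pads) lies 155 mm ahead of it; z points along the fingers, y is the line along which they close (so a half turn about z gives the same grasp; the last joint's range is limited). The gripper opens to 85 mm and grips with 20 to 120 N. Pads are 22 mm wide; open, the fingers measure 114 mm over their backs; the gripper's body (76 mm by 85 mm) begins 54 mm behind the grasp point. The pads swing forward as they close: fully open they stand 13 mm farther back than shut.
Start: joints at [1.17, 0.477, 0.022, 1.555, -0.011, 1.109, -0.083], TCP at [0.195, -0.646, 0.405] pointing down, gripper open.
Joint ranges: [-2.96, 2.96], [-0.34, 2.1], [-1.41, 1.46], [0.24, 2.44], [-1.37, 4.51], [0.17, 1.92], [-2.96, 2.96]. Speed limits (rad/s): [2.39, 2.39, 3.14, 3.14, 3.14, 3.14, 3.14].

### API

Orientations are given as a rotation vector (axis times angle).
In Python, from bench import r gives the robot as it stands.
- The arm moves only by the tool carry_out, never from a script. Its argument "moves" is a list of rows, each a list of 5 numbers: the shift along the tool's x, y, z in m, then the turn about the tool's z in rad, then the finger opening in m, from 0 to 0.0854. In form: [[dx, dy, dz, roll, claw], ...]. A call has exactly 8 rows; each row is the pose to reach, as a shift and turn from the pose commanded when the call began, along the tool's axes at that moment; what a row does not reach only later rows make up. A row lasts 1/10 s, in which the tool goes at most 50 mm and 8.59 degrees, less where a joint would pass 70% of its speed; a pose out of reach is approached as far as the arm can. A call with a gripper value outside its range is refused whole. The fingers move at their own pace and stop on an object; "force" is the grip in N (left out, the last holds). Time passes only in rows, so rows that repeat a pose let the fingers close, or fill a call up. It gives the time, the measured TCP pose, the force, the opening and the grip force at its end, in the units of the state.
- r.get_obs(): the state, without advancing time (a new reading comes with each control period).
- r.grab_frame(name): name is "side" or "top"; returns the picture (400x640x3 uint8, red, green, blue); there is no depth.
- r.calibration(name): a dict with "fx", "fy", "cx", "cy" (pixels), "rvec" (rotation vector, rad) and "tvec" (3), from world to camera coordinates, as OpenCV has them. Camera axes: x right, y down, z forward; pixel columns grow to the right and rows downward; lengths in m; the calibration is good to about 2 mm. A picture is of the moment at which its call begins. calibration takes no time and is no camera call.
- r.hand_in(): hands the job in; it is judged then, once.
The state is a dict: "clock": time; "joints": joint angles; "qvel": joint speeds; "tau": joint torques, N m; "tcp_pos": TCP position; "orientation": TCP orientation; "contact_force": force on the tool from outside, world axes, zero at the start; "moment": the same for the moment, N m; "grip_width": finger opening in m; "gripper_force": force on a finger pad.
Only numpy, scipy, OpenCV 4.12 (cv2) and the standard library are available. Lean on these libraries where they do the work, as an engineer would, in place of code of your own. Each camera call takes 0.05 s, during which the arm holds its last target. There are 200 camera calls.

### The job

Crank the vice's handwheel clockwise until the wooden block sits square and snug between the two jaws. Only then tilt the spring lever on the grey jog box towards the vice, nearly to its end, hold it there for about a second, and let it spring back upright; never tilt it away from the vice. Let go of everything, leaving the block clamped and the tray, bottle and hammer where they are.

Things in the scene. Friction and masses are not known exactly. Their poses are not given: they have to be found in the camera images.
- vice: Grey screw vice bolted to the bench. Origin at bench height, under the axis of its handwheel; +x runs from the wheel along the bed to the fixed jaw, z up. Handwheel: lies flat, vertical axis through this origin, dark steel, 130 mm across, its top at z = 79 to 82 mm. Bed: 120 mm wide, x = 35 to 280 mm, top at z = 30 mm. Both jaws are 120 mm wide and reach up to z = 75 mm. Nothing on the vice but the crank knob is higher than 82 mm.
- wheel (a joint): Turn of the handwheel in rad, growing clockwise seen from above; starts at 0 to 3, hard end at 10.65. At 0 the knob is on the vice's -x side. Moves the sliding jaw 4 mm per rad towards the fixed jaw; meets the squared block at about 10.0, then clamping force grows 32 N per rad: 10.3 to 10.6 is snug. Friction about 3 N at the knob; it stays where it is left, clamped or not.
- crank_knob (a point): Point on the axis of the upright, free-spinning wooden crank knob, 20 mm below its top, 120 mm above the bench. The knob is 18 to 20 mm thick and stands from z = 82 to 140 mm, 55 mm from the wheel's axis, on the vice's -x side when the wheel reads 0.
- jaw: Sliding jaw, a grey bar with a wooden facing. Origin at the middle of its face towards the block, at bed height; axes as the vice. Face at vice x = 115 mm + 4 mm per rad of the wheel.
- stop_jaw: Wooden face plate of the fixed jaw at the vice's far end, backed by stiff springs (8 N per mm, yields up to 4 mm along x). Origin at the middle of its face towards the block, at bed height (vice x = 215 mm when unloaded); axes as the vice.
- block: Plain pale wooden block, 60 mm (own x) by 110 mm (own y) by 45 mm high, 0.15 to 0.3 kg, lying loose and a little askew on the bed between the jaws. Origin at the centre of its underside. The sliding jaw pushes it against the fixed jaw and squares it.
- jog: Grey jog-switch box bolted to the bench, 120 mm (own x) by 100 mm (own y) by 60 mm high, to the left (+y) or the right (-y) of the vice. Origin at the centre of its underside. Its lever's pivot runs along own x, 55 mm above the bench; a rubber boot surrounds the lever's root up to z = 74 mm.
- lever (a joint): Tilt of the jog lever in rad: 0 upright (spring-centred), positive tilts the top towards the box's own +y, negative towards -y, ends at +-0.5. Spring 1 N m per rad (about 5 N at the grip at 0.4 rad); counts as tilted beyond 0.3. Springs back within 0.3 s when let go.
- lever_top (a point): Centre of the top end of the black lever: 170 mm above the bench when upright, 115 mm from the pivot. The grip is a plain round barrel, 24 mm thick, over the top 55 mm; below it is a 12 mm steel rod.
- tray: Bystander: loose white open tray, 130 x 100 x 50 mm, on the side of the vice where the jog box is not. Origin at the centre of its underside.
- glue: Bystander: loose white bottle, 60 mm across, 150 mm tall. Origin at the centre of its underside.
- hammer: Bystander: loose hammer lying along its own x.
There are look-alikes about, which are no part of the job. Leave any orange look-alike of the jog alone.

How it is judged:
By the outcome, as a careful person would: the job done as asked, in the order asked, and still so for the second after the job is handed in, with the robot touching nothing.
It also fails if it takes over 67 s, if anything falls off the work surface, if the arm or the gripper's body presses on something with over 40 N, if the wrist force passes 120 N, or if a joint passes its speed limit or range.

## Working session

There is one attempt and no reset: what is moved stays moved. The work goes in short steps, Python scripts to look and compute and a tool call to move; the robot and the scene stay as the last step left them, time stands still between calls to the robot, and variables do not carry over. Pictures are saved under pics/ and viewed, at most 12 in all, crops included, and the job is handed in when it is done.

Besides the shell and the picture viewer there is one more tool, called after ">>>" in YAML: its name, and indented under it one key for each argument. carry_out: Moves the arm, as the interface text tells. Its arguments: {"type":"object","properties":{"moves":{"type":"array","items":{"type":"array","items":{"type":"number"}}},"force":{"type":"number"}},"required":["moves"]}

```bash
mkdir -p pics
cat > h.py <<'E'
import numpy as np, cv2
from bench import r
from scipy.spatial.transform import Rotation as R
def cal(n):
    c=r.calibration(n); K=np.array([[c['fx'],0,c['cx']],[0,c['fy'],c['cy']],[0,0,1]])
    return K,R.from_rotvec(c['rvec']).as_matrix(),np.array(c['tvec'])
def ray(n,u,v,z):
    K,M,t=cal(n); d=M.T@np.linalg.inv(K)@[u,v,1]; o=-M.T@t
    return o+d*(z-o[2])/d[2]
def proj(n,p):
    K,M,t=cal(n); q=K@(M@np.array(p)+t); return q[:2]/q[2]
def snap(n,f,crop=None,s=1):
    a=r.grab_frame(n)[:,:,::-1]
    if crop: a=a[crop[1]:crop[3],crop[0]:crop[2]]
    cv2.imwrite('pics/'+f,cv2.resize(a,None,fx=s,fy=s,interpolation=cv2.INTER_CUBIC))
E
python3 - <<'E'
from h import *
snap('top','t0.png',None,1.25);snap('side','s0.png',None,1.25)
o=r.get_obs();print({k:np.round(v,3) for k,v in o.items()})
for n in('top','side'):
  K,M,t=cal(n);print(-M.T@t,K[0,0])
print(R.from_rotvec(o['orientation']).as_matrix().round(3))
E
```

```text
{'clock': np.float64(0.1), 'joints': array([ 1.17 ,  0.478,  0.022,  1.556, -0.011,  1.109, -0.083]), 'qvel': array([ 0.001, -0.003, -0.001, -0.003, -0.   , -0.001, -0.   ]), 'tau': array([ 6.0000e-03, -5.9776e+01,  1.6140e+00, -2.8196e+01,  1.3000e-02,
        5.0000e-03,  0.0000e+00]), 'tcp_pos': array([ 0.195, -0.646,  0.404]), 'orientation': array([-3.106e+00, -4.580e-01,  1.000e-03]), 'contact_force': array([ 0.887, -0.214, -0.338]), 'moment': array([ 0.026,  0.003, -0.011]), 'gripper_force': np.float64(0.0), 'grip_width': np.float64(0.085)}
[ 0.2209704  -0.01045264  1.5870127 ] 479.3226807821804
[0.48765529 0.72786764 0.99837357] 440.0932340414759
[[ 0.957  0.289 -0.001]
 [ 0.289 -0.957  0.002]
 [-0.    -0.002 -1.   ]]
```

View pics/t0.png

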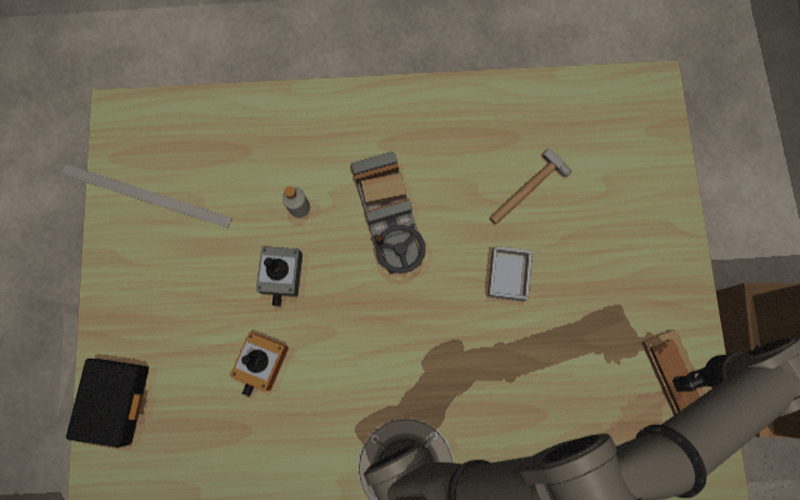

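View pics/s0.png

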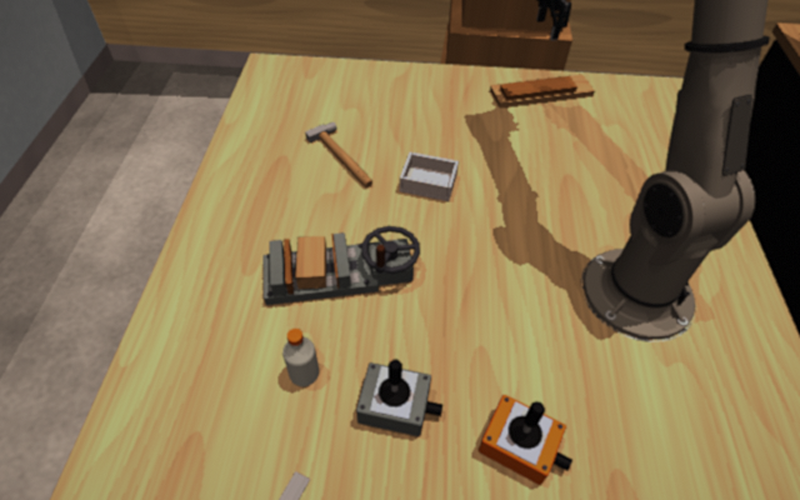

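Top view: vice wheel at about (400,248), knob about (380,240), block (383,188), grey jog (278,270) to the left, orange look-alike (259,360), bottle (295,200), tray (510,273) and hammer (530,185). The grey box at (278,270) is the jog; the orange one and the black box at (108,402) are decoys. Next, close crops.

Run:
```python
from h import *
a=r.grab_frame('top')[:,:,::-1][110:260,190:350]; b=r.grab_frame('side')[:,:,::-1][170:360,200:360]
cv2.imwrite('pics/t1.png',cv2.resize(a,None,fx=5,fy=4 if 0 else 5,interpolation=cv2.INTER_CUBIC)[:600])
cv2.imwrite('pics/t1.png',cv2.resize(a[:120],None,fx=5,fy=5,interpolation=cv2.INTER_CUBIC))
cv2.imwrite('pics/s1.png',cv2.resize(b,None,fx=3,fy=3,interpolation=cv2.INTER_CUBIC))
```

```text
(no output)
```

View pics/t1.png

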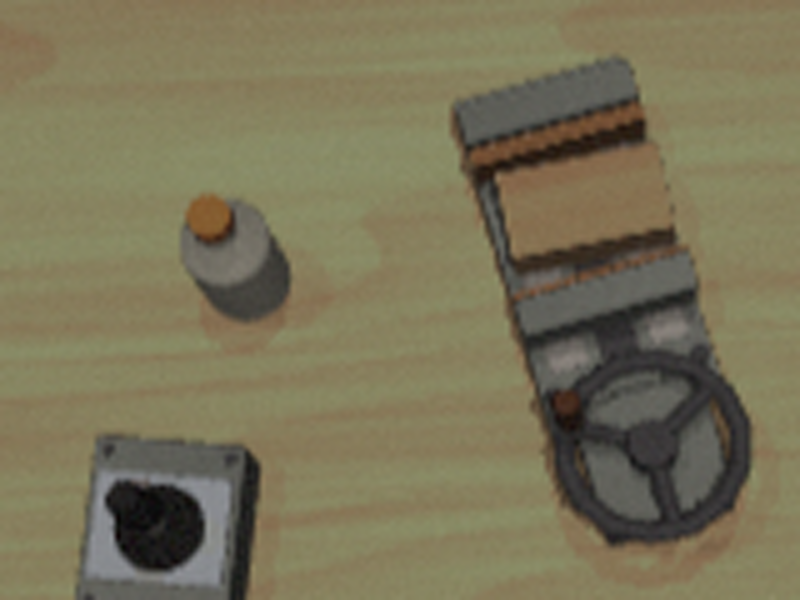

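View pics/s1.png

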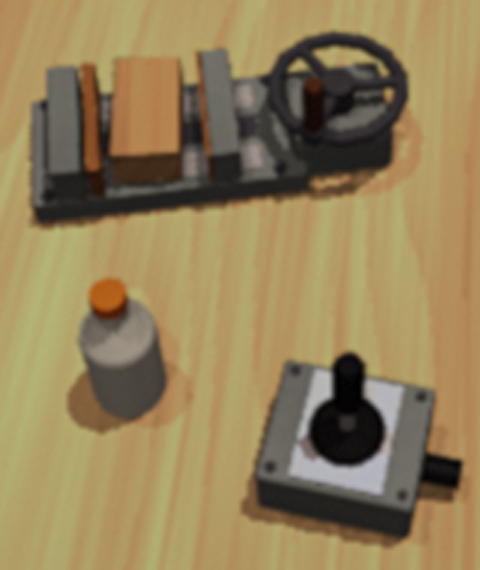

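Top crop (5x, offset 190,110): wheel centre (652,446), knob top (567,402), fixed jaw back edge (455,103)–(625,58), sliding jaw face (513,298)–(688,250), lever top (122,498). Side crop (3x, offset 200,170): knob top (314,82), lever top (348,362), jog top corners (288,362), (436,388), (408,512), (260,480).

Run:
```python
from h import *
T=lambda u,v,z:ray('top',190+u/5,110+v/5,z)[:2].round(4)
S=lambda u,v,z:ray('side',200+u/3,170+v/3,z)[:2].round(4)
w=T(652,446,.08);print('wheel',w,S(339,88,.08),'knob',T(567,402,.14),S(314,82,.14))
for n,p in dict(fj=[(455,103),(625,58)],sj=[(513,298),(688,250)]).items():
  a,b=[T(*q,.075) for q in p];print(n,a,b,np.linalg.norm(a-b),'ax',np.arctan2(*(a-b)[::-1])-np.pi/2, 'mid',(a+b)/2, np.linalg.norm((a+b)/2-w))
print('lever',T(122,498,.17),S(348,362,.17))
c=[S(*q,.06) for q in [(288,362),(436,388),(408,512),(260,480)]];print('jog',c,np.mean(c,0));print([np.linalg.norm(c[i]-c[i-1]) for i in range(4)])
print(T(97,437,.06),T(247,447,.06))
```

```text
wheel [ 0.5459 -0.0183] [ 0.5445 -0.0086] knob [0.5637 0.0332] [0.5622 0.035 ]
fj [0.7873 0.1005] [ 0.8129 -0.0141] 0.11742452895370711 ax 0.21977738805807467 mid [0.8001 0.0432] 0.2615337263145998
sj [0.6508 0.0673] [ 0.6772 -0.0488] 0.11906372243466941 ax 0.2235882830700322 mid [0.664   0.00925] 0.12127082295424566
lever [0.5116 0.3028] [0.5118 0.3046]
jog [array([0.5616, 0.2526]), array([0.4455, 0.2643]), array([0.4618, 0.3636]), array([0.5716, 0.3492])] [0.510125 0.307425]
[np.float64(0.09711621903678089), np.float64(0.11668804566021317), np.float64(0.10062892228380466), np.float64(0.11074023658995857)]
[0.5756 0.3432] [0.5637 0.2454]
```

Checks hold: knob radius 55 mm, jaw widths 117–119 mm, lever agrees within 2 mm. The wheel centre is at about (0.546,-0.018), vice yaw ≈0.23, and the wheel reads about 2.1. Moving above the knob.

>>> carry_out:
  moves:
    - [0.035,-0.035,0,0,0.0854]
    - [0.07,-0.07,0,0,0.0854]
    - [0.105,-0.105,0,0,0.0854]
    - [0.14,-0.14,0,0,0.0854]
    - [0.175,-0.175,0,0,0.0854]
    - [0.21,-0.21,0,0,0.0854]
    - [0.245,-0.245,0,0,0.0854]
    - [0.28,-0.28,0,0,0.0854]
  force: 30

```text
clock: 1.0
tcp_pos: [0.3826, -0.2955, 0.4049]
orientation: [3.108, 0.458, 0.0]
contact_force: [1.1, -0.2, -0.1]
grip_width: 0.0854
gripper_force: 0.0
```

>>> carry_out:
  moves:
    - [0.035,-0.035,0,0,0.0854]
    - [0.07,-0.07,0,0,0.0854]
    - [0.105,-0.105,0,0,0.0854]
    - [0.14,-0.14,0,0,0.0854]
    - [0.175,-0.175,0,0,0.0854]
    - [0.21,-0.21,0,0,0.0854]
    - [0.245,-0.24,0,0,0.0854]
    - [0.269,-0.264,0,0,0.0854]

```text
clock: 1.8
tcp_pos: [0.5645, 0.0361, 0.4047]
orientation: [-3.107, -0.462, -0.001]
contact_force: [-0.5, -0.2, -0.1]
grip_width: 0.0853
gripper_force: 0.0
```

>>> carry_out:
  moves:
    - [0,0.001,0.04,0,0.0854]
    - [-0.001,0.002,0.08,0,0.0854]
    - [-0.001,0.002,0.11,0,0.07]
    - [-0.001,0.002,0.13,0,0.06]
    - [-0.001,0.002,0.13,0,0.05]
    - [-0.001,0.002,0.13,0,0.05]
    - [-0.001,0.002,0.13,0,0.05]
    - [-0.001,0.002,0.13,0,0.05]

```text
clock: 2.6
tcp_pos: [0.5637, 0.0309, 0.2762]
orientation: [3.108, 0.458, 0.004]
contact_force: [0.5, -0.5, -0.2]
grip_width: 0.0502
gripper_force: 0.0
```

Run:
```python
from h import *
snap('side','s2.png',(230,130,370,260),4)
o=r.get_obs();print(o['tcp_pos'],o['contact_force'],proj('side',list(o['tcp_pos'][:2])+[.12]))
```

```text
[0.56354544 0.03081541 0.27600288] [-0.52753591  0.60941842  0.55568775] [304.3521159  200.95961515]
```

View pics/s2.png

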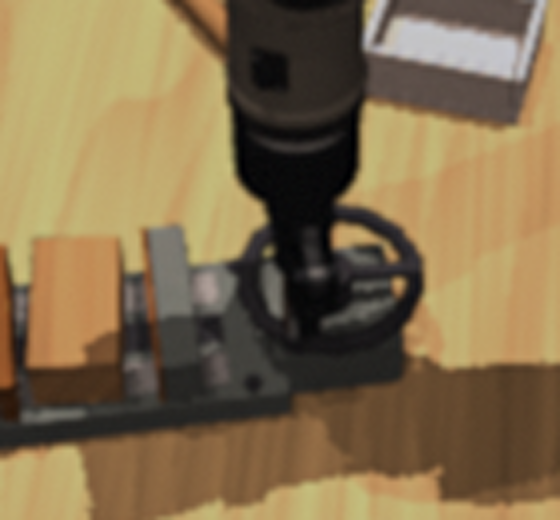

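The gripper straddles the knob at side-crop (318,280). Closing.

>>> carry_out:
  moves:
    - [0,-0.001,0.001,0,0.03]
    - [0,-0.002,0.001,0,0.02]
    - [0,-0.002,0.001,0,0.012]
    - [0,-0.002,0.001,0,0.012]
    - [0,-0.002,0.001,0,0.012]
    - [0,-0.002,0.001,0,0.012]
    - [0,-0.002,0.001,0,0.012]
    - [0,-0.002,0.001,0,0.012]
  force: 30

```text
clock: 3.45
tcp_pos: [0.5628, 0.0341, 0.2745]
orientation: [-3.106, -0.46, -0.003]
contact_force: [-0.7, 5.1, 5.9]
grip_width: 0.0187
gripper_force: 29.6
```

```bash
cat >> h.py <<'E'
def arc(a0,st,n,rho=.055):
    a=a0+st*np.arange(n+1); p=rho*np.c_[np.cos(a),np.sin(a)]
    for i in range(0,n,8): print(i//8,round(a[min(i+8,n)],2),(p[i+1:i+9]-p[i]).round(3).tolist())
E
python3 -c "
from h import *
arc(-.96,.13,64)"
```

```text
0 0.08 [[0.006, 0.004], [0.011, 0.01], [0.015, 0.015], [0.018, 0.022], [0.021, 0.028], [0.023, 0.035], [0.023, 0.042], [0.023, 0.049]]
1 1.12 [[-0.001, 0.007], [-0.003, 0.014], [-0.006, 0.021], [-0.009, 0.027], [-0.014, 0.032], [-0.019, 0.037], [-0.025, 0.042], [-0.031, 0.045]]
2 2.16 [[-0.007, 0.003], [-0.014, 0.004], [-0.021, 0.005], [-0.028, 0.005], [-0.035, 0.004], [-0.042, 0.003], [-0.048, -0.0], [-0.055, -0.004]]
3 3.2 [[-0.006, -0.004], [-0.011, -0.009], [-0.015, -0.015], [-0.019, -0.021], [-0.021, -0.028], [-0.023, -0.035], [-0.024, -0.042], [-0.024, -0.049]]
4 4.24 [[0.001, -0.007], [0.003, -0.014], [0.005, -0.021], [0.009, -0.027], [0.013, -0.033], [0.018, -0.038], [0.024, -0.042], [0.03, -0.046]]
5 5.28 [[0.007, -0.003], [0.013, -0.005], [0.02, -0.006], [0.028, -0.006], [0.035, -0.005], [0.042, -0.003], [0.048, -0.001], [0.055, 0.003]]
6 6.32 [[0.006, 0.004], [0.011, 0.009], [0.015, 0.015], [0.019, 0.021], [0.022, 0.027], [0.024, 0.034], [0.025, 0.041], [0.025, 0.048]]
7 7.36 [[-0.001, 0.007], [-0.002, 0.014], [-0.005, 0.021], [-0.008, 0.027], [-0.012, 0.033], [-0.017, 0.038], [-0.023, 0.043], [-0.029, 0.046]]
```

>>> carry_out:
  moves:
    - [0.006,0.004,0,0,0.012]
    - [0.011,0.01,0,0,0.012]
    - [0.015,0.015,0,0,0.012]
    - [0.018,0.022,0,0,0.012]
    - [0.021,0.028,0,0,0.012]
    - [0.023,0.035,0,0,0.012]
    - [0.023,0.042,0,0,0.012]
    - [0.023,0.049,0,0,0.012]

```text
clock: 4.25
tcp_pos: [0.598, -0.0077, 0.2744]
orientation: [3.108, 0.458, -0.004]
contact_force: [-7.7, 1.0, 13.3]
grip_width: 0.0188
gripper_force: 30.2
```

>>> carry_out:
  moves:
    - [-0.002,0.007,-0.001,0,0.012]
    - [-0.004,0.014,-0.001,0,0.012]
    - [-0.007,0.021,-0.001,0,0.012]
    - [-0.01,0.027,-0.001,0,0.012]
    - [-0.015,0.032,-0.001,0,0.012]
    - [-0.02,0.037,-0.001,0,0.012]
    - [-0.026,0.042,-0.001,0,0.012]
    - [-0.032,0.045,-0.001,0,0.012]

```text
clock: 5.05
tcp_pos: [0.5803, -0.0584, 0.2745]
orientation: [-3.105, -0.46, 0.002]
contact_force: [-3.0, 8.1, 3.3]
grip_width: 0.0186
gripper_force: 30.1
```

>>> carry_out:
  moves:
    - [-0.007,0.003,0,0,0.012]
    - [-0.014,0.004,0,0,0.012]
    - [-0.021,0.005,0,0,0.012]
    - [-0.028,0.005,0,0,0.012]
    - [-0.035,0.004,0,0,0.012]
    - [-0.042,0.003,0,0,0.012]
    - [-0.048,0,0,0,0.012]
    - [-0.055,-0.004,0,0,0.012]

```text
clock: 5.85
tcp_pos: [0.528, -0.0705, 0.2745]
orientation: [-3.106, -0.46, -0.005]
contact_force: [5.4, 7.4, -3.9]
grip_width: 0.0181
gripper_force: 29.5
```

>>> carry_out:
  moves:
    - [-0.006,-0.004,0,0,0.012]
    - [-0.011,-0.009,0,0,0.012]
    - [-0.015,-0.015,0,0,0.012]
    - [-0.019,-0.021,0,0,0.012]
    - [-0.021,-0.028,0,0,0.012]
    - [-0.023,-0.035,0,0,0.012]
    - [-0.024,-0.042,0,0,0.012]
    - [-0.024,-0.049,0,0,0.012]

```text
clock: 6.65
tcp_pos: [0.4901, -0.0325, 0.2746]
orientation: [3.107, 0.456, 0.001]
contact_force: [4.4, -2.1, -4.6]
grip_width: 0.0186
gripper_force: 29.8
```

>>> carry_out:
  moves:
    - [0.001,-0.007,0,0,0.012]
    - [0.003,-0.014,0,0,0.012]
    - [0.005,-0.021,0,0,0.012]
    - [0.009,-0.027,0,0,0.012]
    - [0.013,-0.033,0,0,0.012]
    - [0.018,-0.038,0,0,0.012]
    - [0.024,-0.042,0,0,0.012]
    - [0.03,-0.046,0,0,0.012]

```text
clock: 7.45
tcp_pos: [0.505, 0.0223, 0.2745]
orientation: [-3.107, -0.46, 0.004]
contact_force: [-3.9, -0.1, 1.5]
grip_width: 0.0186
gripper_force: 30.4
```

>>> carry_out:
  moves:
    - [0.007,-0.003,0,0,0.012]
    - [0.013,-0.005,0,0,0.012]
    - [0.02,-0.006,0,0,0.012]
    - [0.028,-0.006,0,0,0.012]
    - [0.035,-0.005,0,0,0.012]
    - [0.042,-0.003,0,0,0.012]
    - [0.048,-0.001,0,0,0.012]
    - [0.055,0.003,0,0,0.012]

```text
clock: 8.25
tcp_pos: [0.5595, 0.0353, 0.2746]
orientation: [-3.106, -0.46, -0.001]
contact_force: [-1.8, 4.2, -2.7]
grip_width: 0.0184
gripper_force: 30.2
```

Run:
```python
from h import *
from scipy.optimize import least_squares as L
P=np.array([[.5628,.0341],[.598,-.0077],[.5803,-.0584],[.528,-.0705],[.4901,-.0325],[.505,.0223],[.5595,.0353]])
c=L(lambda c:np.hypot(*(P-c[:2]).T)-c[2],[.546,-.018,.055]).x;print(c, np.hypot(*(P-c[:2]).T))
d=P[-1]-c[:2];ph=np.arctan2(d[1],d[0])
for yaw in(.22,.23,.24):print(yaw,'wheel',np.pi+yaw-ph+2*np.pi)
for q in ((.8001,.0432),(.664,.00925)): print(np.arctan2(q[1]-c[1],q[0]-c[0]),np.hypot(q[0]-c[0],q[1]-c[1]))
print(c, 'alpha',.2925-ph)
snap('top','t2.png',(270,110,350,220),5)
```

```text
[ 0.54337027 -0.01748205  0.05524969] [0.05512007 0.05549861 0.05511881 0.05520098 0.05534673 0.05527105
 0.0551916 ]
0.22 wheel 8.370560033974861
0.23 wheel 8.380560033974861
0.24 wheel 8.390560033974861
0.23210559500030647 0.26380383768675575
0.21807988240362094 0.1235561975084748
[ 0.54337027 -0.01748205  0.05524969] alpha -0.9817179267945177
```

View pics/t2.png

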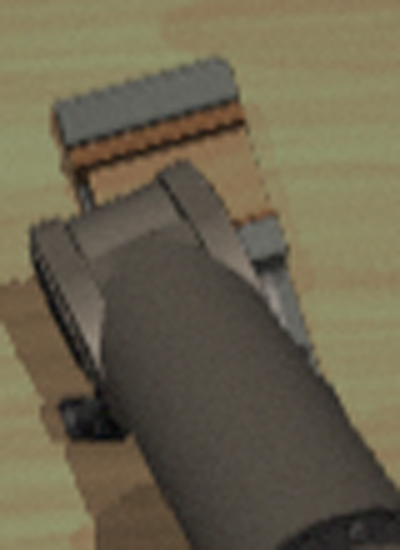

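The circle fit is good (residual <0.3 mm) and the wheel is at about 8.38. It needs about 2.07 rad more.

>>> carry_out:
  moves:
    - [0.006,0.004,0,0,0.012]
    - [0.011,0.009,0,0,0.012]
    - [0.015,0.015,0,0,0.012]
    - [0.019,0.021,0,0,0.012]
    - [0.022,0.027,0,0,0.012]
    - [0.024,0.034,0,0,0.012]
    - [0.025,0.041,0,0,0.012]
    - [0.025,0.048,0,0,0.012]

```text
clock: 9.1
tcp_pos: [0.597, -0.0058, 0.2746]
orientation: [3.108, 0.458, -0.0]
contact_force: [-1.4, 2.0, -3.3]
grip_width: 0.0185
gripper_force: 30.2
```

>>> carry_out:
  moves:
    - [-0.001,0.007,0,0,0.012]
    - [-0.002,0.014,0,0,0.012]
    - [-0.005,0.021,0,0,0.012]
    - [-0.008,0.027,0,0,0.012]
    - [-0.012,0.032,0,0,0.012]
    - [-0.017,0.037,0,0,0.012]
    - [-0.021,0.041,0,0,0.012]
    - [-0.024,0.043,0,0,0.012]

```text
clock: 9.9
tcp_pos: [0.5855, -0.0526, 0.2746]
orientation: [-3.106, -0.459, 0.002]
contact_force: [-2.1, 7.3, -3.4]
grip_width: 0.0184
gripper_force: 30.3
```

```bash
cat > w.py <<'E'
from h import *
o=r.get_obs();d=o['tcp_pos'][:2]-[.5434,-.0175];ph=np.arctan2(d[1],d[0])
print(o['clock'],o['tcp_pos'],np.hypot(*d),'wheel',np.pi+.23-ph+2*np.pi,o['contact_force'])
E
python3 w.py
```

```text
9.9 [ 0.58551134 -0.05256651  0.27459981] 0.05479986304312452 wheel 10.34914794810432 [-2.10437462  7.32480781 -3.38241672]
```

>>> carry_out:
  moves:
    - [-0.002,0.001,0,0,0.012]
    - [-0.004,0.002,0,0,0.012]
    - [-0.005,0.003,0,0,0.012]
    - [-0.005,0.003,0,0,0.012]
    - [-0.005,0.003,0,0,0.012]
    - [-0.005,0.003,0,0,0.012]
    - [-0.005,0.003,0,0,0.012]
    - [-0.005,0.003,0,0,0.012]

```text
clock: 10.7
tcp_pos: [0.5818, -0.0565, 0.2746]
orientation: [-3.106, -0.46, 0.002]
contact_force: [-2.4, 6.6, -2.5]
grip_width: 0.0185
gripper_force: 30.3
```

```bash
python3 w.py
```

```text
10.7 [ 0.58182154 -0.05651042  0.27457417] 0.054754242954945236 wheel 10.447781099887134 [-2.37844909  6.64335361 -2.5222934 ]
```

>>> carry_out:
  moves:
    - [0,0,0,0,0.025]
    - [0,0,0,0,0.035]
    - [0,0,0,0,0.05]
    - [0,0,0,0,0.05]
    - [0,0,-0.03,0,0.05]
    - [0,0,-0.07,0,0.05]
    - [0,0,-0.11,0,0.05]
    - [0,0,-0.135,0,0.05]

```text
clock: 11.5
tcp_pos: [0.5828, -0.0576, 0.4132]
orientation: [3.107, 0.458, 0.006]
contact_force: [0.6, -0.0, 0.4]
grip_width: 0.05
gripper_force: 0.0
```

>>> carry_out:
  moves:
    - [0.006,-0.045,0,0.05,0]
    - [0.013,-0.09,0,0.1,0]
    - [0.019,-0.135,0,0.15,0]
    - [0.026,-0.18,0,0.2,0]
    - [0.032,-0.225,0,0.25,0]
    - [0.039,-0.27,0,0.3,0]
    - [0.045,-0.315,0,0.35,0]
    - [0.052,-0.36,0,0.394,0]

```text
clock: 12.3
tcp_pos: [0.528, 0.3037, 0.41]
orientation: [3.137, -0.163, 0.001]
contact_force: [0.8, -0.2, 0.3]
grip_width: -0.0001
gripper_force: 0.0
```

Run:
```python
from h import *
snap('top','t3.png',(190,100,350,220),5)
o=r.get_obs();M=R.from_rotvec(o['orientation']).as_matrix();print(M.round(3),o['tcp_pos'],(M.T@(np.array([.517,.375,.405])-o['tcp_pos'])).round(3))
```

```text
[[ 0.995 -0.095 -0.   ]
 [-0.095 -0.995  0.007]
 [-0.001 -0.007 -1.   ]] [0.52453385 0.31259631 0.41041779] [-0.013 -0.061  0.006]
```

View pics/t3.png

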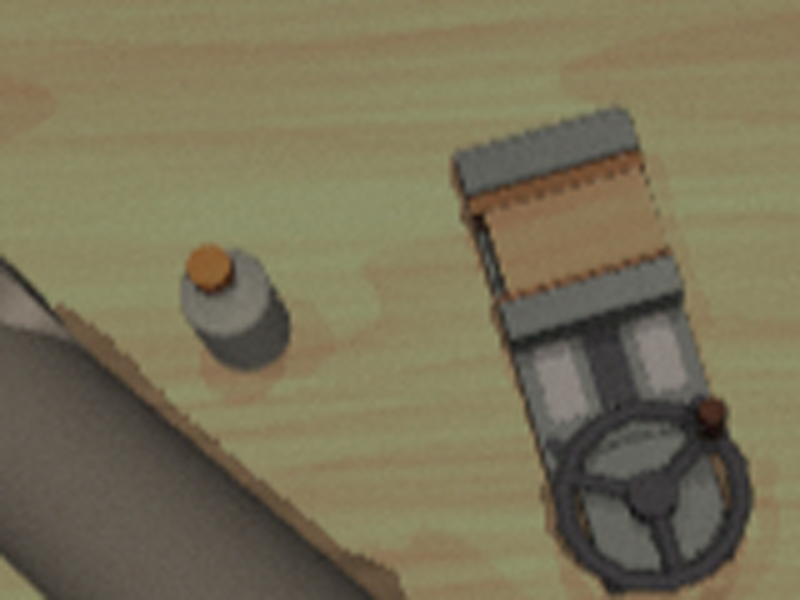

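Block is square and tight between the jaws (px 578,225), knob at (712,413), nothing else disturbed. Going behind the lever.

>>> carry_out:
  moves:
    - [-0.005,-0.03,0,0,0]
    - [-0.009,-0.06,0,0,0]
    - [-0.009,-0.06,0,0,0]
    - [-0.009,-0.06,0,0,0]
    - [-0.009,-0.06,0.04,0,0]
    - [-0.009,-0.06,0.08,0,0]
    - [-0.009,-0.06,0.112,0,0]
    - [-0.009,-0.06,0.112,0,0]

```text
clock: 13.15
tcp_pos: [0.5248, 0.3596, 0.2931]
orientation: [3.131, -0.162, -0.01]
contact_force: [0.1, -0.7, -0.5]
grip_width: 0.0005
gripper_force: 0.0
```

Run:
```python
from h import *
T=lambda u,v,z:ray('top',190+u/5,100+v/5,z)[:2]
d=T(712,413,.14)-[.5434,-.0175];print('wheel',np.pi*3+.23-np.arctan2(d[1],d[0]),np.hypot(*d))
snap('side','s3.png',(220,220,380,360),4)
o=r.get_obs();print(o['tcp_pos'],o['contact_force'])
```

```text
wheel 10.442362275628582 0.05716393128590514
[0.52556445 0.36081892 0.29608563] [-0.21495687 -0.34886707  0.65461776]
```

View pics/s3.png

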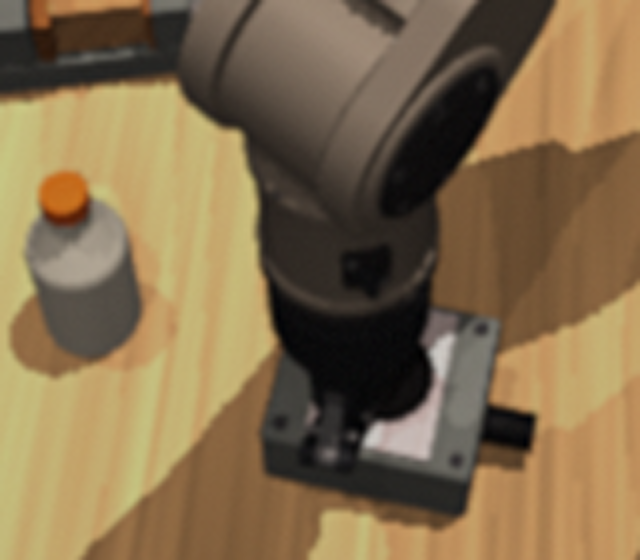

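Wheel confirmed at 10.44 from the camera. The fingers stand behind the lever; align and approach.

>>> carry_out:
  moves:
    - [-0.004,0,0,0,0]
    - [-0.008,0,0,0,0]
    - [-0.008,0.005,0,0,0]
    - [-0.008,0.01,0,0,0]
    - [-0.008,0.015,0,0,0]
    - [-0.008,0.02,0,0,0]
    - [-0.008,0.025,0,0,0]
    - [-0.008,0.025,0,0,0]

```text
clock: 14.0
tcp_pos: [0.515, 0.3381, 0.2979]
orientation: [3.137, -0.16, 0.0]
contact_force: [-1.0, 0.9, 1.5]
grip_width: -0.0001
gripper_force: 0.9
```

>>> carry_out:
  moves:
    - [0,0.003,0,0,0]
    - [0,0.006,0,0,0]
    - [0,0.01,0,0,0]
    - [0,0.014,0,0,0]
    - [0,0.018,0,0,0]
    - [0,0.018,0,0,0]
    - [0,0.018,0,0,0]
    - [0,0.018,0,0,0]

```text
clock: 14.8
tcp_pos: [0.513, 0.3212, 0.2977]
orientation: [-3.137, 0.158, 0.0]
contact_force: [-0.6, 0.9, 0.8]
grip_width: -0.0001
gripper_force: 0.8
```

Run:
```python
from h import *
snap('side','s4.png',(270,260,350,345),7)
F=[]
for i in range(5):
  o=r.get_obs();F.append(o['contact_force']);r.grab_frame('side')
print(np.mean(F,0),o['tcp_pos'],o['moment'])
```

```text
[-0.74228523  1.46331843  1.00970828] [0.51304171 0.32107449 0.29769355] [ 0.28010973  0.12778535 -0.05513253]
```

View pics/s4.png

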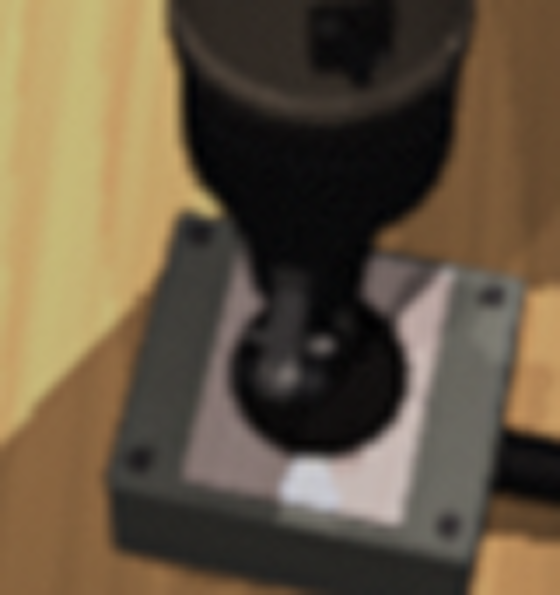

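Lever is hidden right behind the fingers (about 290,360 in the crop), light contact of 1.5 N. Advance to below the 0.3 threshold and read the force.

>>> carry_out:
  moves:
    - [0,0.003,0,0,0]
    - [0,0.006,0,0,0]
    - [0,0.009,0,0,0]
    - [0,0.009,0,0,0]
    - [0,0.009,0,0,0]
    - [0,0.009,0,0,0]
    - [0,0.009,0,0,0]
    - [0,0.009,0,0,0]

```text
clock: 15.9
tcp_pos: [0.5122, 0.3121, 0.2978]
orientation: [-3.137, 0.159, -0.0]
contact_force: [0.1, 1.9, 1.6]
grip_width: -0.0001
gripper_force: 1.2
```

Run:
```python
from h import *
F=[];Mo=[]
for i in range(6):
  o=r.get_obs();F.append(o['contact_force']);Mo.append(o['moment']);f=r.grab_frame('top')
print(np.mean(F,0),o['tcp_pos'],np.mean(Mo,0))
```

```text
[0.42093017 1.7389022  1.96822883] [0.5122347  0.311998   0.29777819] [ 0.24913641 -0.06974929  0.0013231 ]
```

Run:
```python
from h import *
F=[]
for i in range(10):
  o=r.get_obs();F.append(np.r_[o['contact_force'],o['moment']]);f=r.grab_frame('top')
s=r.grab_frame('side')
print(np.mean(F,0).round(2),np.std(F,0).round(2))
for n in('top','side'):
  for t in(0,.2,.3,.4):print(n,t,proj(n,[.511-.1*.115*np.sin(t),.305-.115*np.sin(t),.055+.115*np.cos(t)]).round(1))
z=lambda a:cv2.resize(a[:,:,::-1],(390,500),interpolation=cv2.INTER_CUBIC)
cv2.imwrite('pics/c5.png',np.hstack([z(f[155:255,180:258]),z(s[250:350,272:350])]))
```

```text
[ 0.44  1.79  2.21  0.23 -0.1   0.02] [0.49 0.4  0.49 0.03 0.04 0.03]
top 0 [213.7 209.8]
top 0.2 [221.4 210.3]
top 0.3 [225.3 210.7]
top 0.4 [229.1 211.1]
side 0 [316.3 290.9]
side 0.2 [318.3 281.6]
side 0.3 [319.2 277.6]
side 0.4 [320.1 274.1]
```

View pics/c5.png

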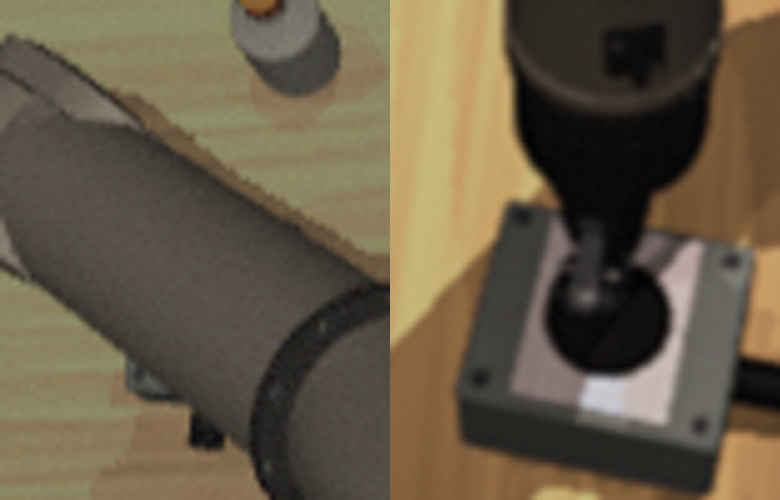

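>>> carry_out:
  moves:
    - [0,0.003,0,0,0]
    - [0,0.006,0,0,0]
    - [0,0.006,0,0,0]
    - [0,0.006,0,0,0]
    - [0,0.006,0,0,0]
    - [0,0.006,0,0,0]
    - [0,0.006,0,0,0]
    - [0,0.006,0,0,0]

```text
clock: 17.55
tcp_pos: [0.5114, 0.3061, 0.2976]
orientation: [3.138, -0.159, -0.0]
contact_force: [-0.0, 3.2, -2.1]
grip_width: -0.0001
gripper_force: 1.6
```

Run:
```python
from h import *
F=[]
for i in range(6):
  o=r.get_obs();F.append(np.r_[o['contact_force'],o['moment']]);f=r.grab_frame('side')
print(np.mean(F,0).round(2),o['tcp_pos'],o['clock'])
p=o['tcp_pos'];print(proj('side',[p[0],p[1],p[2]-.173]),proj('side',[p[0],p[1],p[2]-.12]),proj('side',[.511,.305,.074]))
```

```text
[-0.02  3.59 -1.79  0.87  0.04  0.02] [0.51141164 0.3060605  0.29765052] 17.8
[315.83017776 301.12334356] [316.15879222 289.59038992] [315.76439648 310.81483398]
```

>>> carry_out:
  moves:
    - [0,0.003,0,0,0]
    - [0,0.006,0,0,0]
    - [0,0.009,0,0,0]
    - [0,0.009,0,0,0]
    - [0,0.009,0,0,0]
    - [0,0.009,0,0,0]
    - [0,0.009,0,0,0]
    - [0,0.009,0,0,0]

```text
clock: 18.65
tcp_pos: [0.5107, 0.2972, 0.298]
orientation: [-3.137, 0.159, -0.001]
contact_force: [-0.3, 5.9, -0.7]
grip_width: -0.0001
gripper_force: 2.3
```

Run:
```python
from h import *
F=[]
for i in range(4):
  o=r.get_obs();F.append(np.r_[o['contact_force'],o['moment']]);f=r.grab_frame('side')
print(np.mean(F,0).round(2),o['tcp_pos'],o['clock'])
```

```text
[-0.15  5.56 -0.59  1.11  0.04  0.  ] [0.51069022 0.29726811 0.29800143] 18.8
```

Force 5.6 N puts the tilt at about 0.40. A touch more, a short hold, then a gentle return.

>>> carry_out:
  moves:
    - [0,0.002,0,0,0]
    - [0,0.003,0,0,0]
    - [0,0.003,0,0,0]
    - [0,0.003,0,0,0]
    - [0,0.003,0,0,0]
    - [0,0.003,0,0,0]
    - [0,0.003,0,0,0]
    - [0,0.003,0,0,0]

```text
clock: 19.65
tcp_pos: [0.5104, 0.2945, 0.298]
orientation: [-3.137, 0.159, -0.001]
contact_force: [0.1, 5.7, -0.8]
grip_width: -0.0001
gripper_force: 2.4
```

>>> carry_out:
  moves:
    - [0,-0.008,0,0,0]
    - [0,-0.016,0,0,0]
    - [0,-0.024,0,0,0]
    - [0,-0.032,0,0,0]
    - [0,-0.04,0,0,0]
    - [0,-0.055,0,0,0]
    - [0,-0.07,0,0,0]
    - [0,-0.08,0,0,0]

```text
clock: 20.45
tcp_pos: [0.5181, 0.3747, 0.297]
orientation: [3.136, -0.158, -0.002]
contact_force: [0.4, -0.1, -0.0]
grip_width: -0.0003
gripper_force: 0.0
```

>>> carry_out:
  moves:
    - [0,0,-0.03,0,0]
    - [0,0,-0.06,0,0]
    - [0,0,-0.1,0,0]
    - [0,0,-0.12,0,0]
    - [0,-0.03,-0.12,0,0]
    - [0,-0.06,-0.12,0,0]
    - [0,-0.09,-0.12,0,0]
    - [0,-0.12,-0.12,0,0]

```text
clock: 21.25
tcp_pos: [0.5306, 0.4941, 0.4168]
orientation: [3.136, -0.159, -0.001]
contact_force: [0.5, 0.0, 0.3]
grip_width: 0.0001
gripper_force: 0.0
```

Run:
```python
from h import *
f=r.grab_frame('top');s=r.grab_frame('side')
cv2.imwrite('pics/f.png',np.hstack([cv2.resize(a[:,:,::-1],(400,600),interpolation=cv2.INTER_CUBIC) for a in (f[100:280,180:300],s[150:350,200:333])]))
o=r.get_obs();print(o['clock'],o['tcp_pos'],o['contact_force'])
```

```text
21.35 [0.52853146 0.49727034 0.41615037] [-0.86677538  0.13313319  1.1906881 ]
```

View pics/f.png

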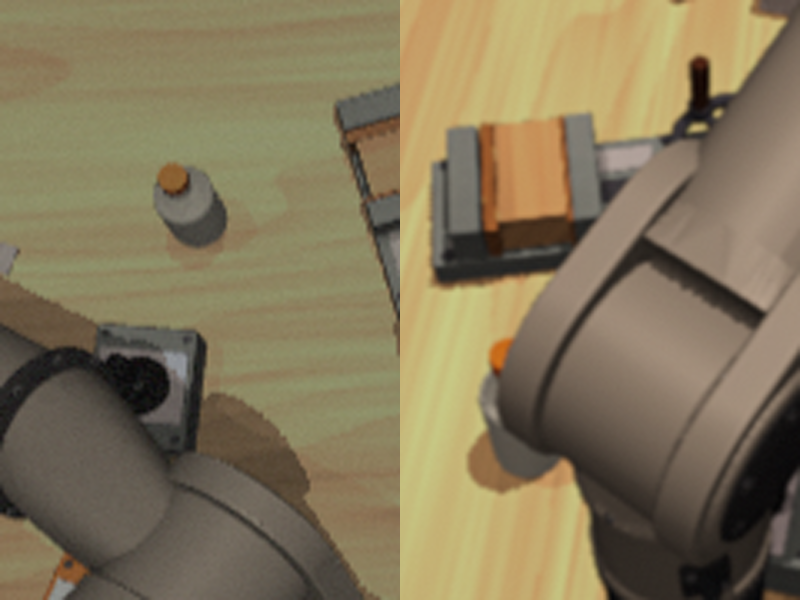

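The block is clamped square (side crop 530,180), the lever is back upright (top crop 118,365), the bottle is unmoved and the arm is clear.

```bash
python3 -c "
from bench import r
print(r.hand_in())"
```

```text
the job is handed in; nothing more can be done
None
```

I handed the job in at about 21 s: the block is clamped square at wheel ≈10.44, then the lever was tilted towards the vice to ≈0.4 rad (force-based estimate; the arm hid it), held beyond 0.3 rad for about 1.5–2 s rather than one, and is back upright; the arm is clear, the bottle is unmoved, and the tray and hammer were not in the final crops but the arm never worked near them.

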